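Flip the stock tags in front of the vial bins

ROBOT

A 6-joint arm with a two-finger parallel gripper is mounted at the origin on the work surface. World frame = base frame: x ahead of the robot, y to its left, z up, the work surface at z = 0. Lengths are in m, angles in rad, forces in N, time in s.
With the tool pointing down it reaches from about 0.375 to 0.9 m from the base axis. Payload 3.1 kg.
Tool frame: the origin (TCP) lies between the finger pads; the fingertips stand 22 mm ahead of it and the grasp point (between the pads) lies 3 mm ahead of it; z points along the fingers, y is the line along which they close (so a half turn about z gives the same grasp; the last joint's range is limited). The gripper opens to 87 mm and grips with 3 to 60 N. Pads are 19 mm wide; open, the fingers measure 117 mm over their backs; the gripper's body (75 mm by 190 mm) begins 51 mm behind the grasp point.
Start: joints at [-1.413, 0.527, 1.433, -0, 1.181, -0.178], TCP at [0.207, -0.59, 0.245] pointing down, gripper open.
Joint ranges: [-3.08, 3.08], [-0.75, 2.2], [0.22, 2.44], [-1.43, 4.57], [0, 2.65], [-2.85, 2.85]. Speed limits (rad/s): [2.79, 2.79, 3.14, 3.14, 3.14, 3.14].

INTERFACE

Orientations are given as a unit quaternion [x, y, z, w].
In Python, from rig import robot gives the robot as it stands.
- The arm moves only by the tool move_arm, never from a script. Its argument "series" is text: rows parted by semicolons, each of 6 numbers parted by spaces: the shift along the tool's x, y, z in mm, then the turn, a rotation vector about the tool's x, y, z in degrees. In form: dx dy dz ax ay az; .... A call has 1 to 8 rows; each row is the pose to reach, as a shift and turn from the pose commanded when the call began, along the tool's axes at that moment; what a row does not reach only later rows make up. A row lasts 1/12 s, in which the tool goes at most 41.7 mm and 7.16 degrees, less where a joint would pass 70% of its speed; a pose out of reach is approached as far as the arm can. A call with a gripper value outside its range is refused whole. "jaw" is the opening, from 0 (shut) to 1 (fully open), set as the call begins (left out, the last holds). The fingers move at their own pace and stop on an object; "newtons" is the grip in N (left out, the last holds). Time passes only in rows, so rows that repeat a pose let the fingers close. It gives the time, the measured TCP pose, the force, the opening and the grip force at its end, in the units of the state.
- robot.get_obs(): the state, without advancing time (a new reading comes with each control period).
- robot.camera(name): name is "scene" or "top" or "wrist"; returns a dict with "img" (480x640x3 uint8, red, green, blue), "mtx" (3x3 intrinsics, pixels), "world_to_cam" (4x4, takes a point from world to camera coordinates). Camera axes: x right, y down, z forward; pixel columns grow to the right and rows downward; lengths in m; the calibration is good to about 2 mm. The wrist camera is an equidistant fisheye: a pixel r from the principal point sees the ray r / f radians off the axis. A picture is of the moment at which its call begins. There is no depth.
- robot.hand_in(): hands the job in; it is judged then, once.
Trained networks look in a picture, given as the dict that the camera call returned (one of the last four; its "shot" number tells which), for a name from the list of things; names that differ only in an ending like _2 or _b are one class to them, and where a whole thing is asked for, a point or a joint stands for the part that bears it (a point fixed in the world has none). Each returns a list of dicts, best first, with "p" (0 to 1); they miss things now and then, are a little off and sometimes report something else, mostly with a low value. They report only what shows in the picture. A call takes as long as a camera call. They do not tell look-alikes from the thing itself.
- robot.search_frame(picture, thing): "xyz" ([x, y, z] in m, in world coordinates, good to about 4 mm: the middle of the surface that is visible of it).
- robot.tip_of(picture, thing): "xyz" ([x, y, z] in m, in world coordinates, good to about 4 mm: a listed point, or the origin of a listed thing).
The state is a dict: "time": time; "q": joint angles; "joint_velocities": joint speeds; "joint_torque": joint torques, N m; "position": TCP position; "tool_rot": TCP orientation; "ft_force": force on the tool from outside, world axes, zero at the start; "moment": the same for the moment, N m; "grip_width": finger opening in m; "grip_force": force on a finger pad.
Only numpy, scipy, OpenCV 4.12 (cv2) and the standard library are available. Lean on these libraries where they do the work, as an engineer would, in place of code of your own. Each camera call takes 0.05 s, during which the arm holds its last target. There are 200 camera calls.

TASK

Each bin on the stock tray has a flip tag standing in front of it: with a fingertip, gently push over the tags that are wrong, so that the tags of the bins whose cartons are full lie over towards their bins and show the round disc, and the tag of the bin that is not full lies over towards the robot and shows the bar. Do not pinch or lift anything, and leave the tag stands, the cartons and the other things on the tray where they are.

Things in the scene. Friction and masses are not known exactly. Their poses are not given: they have to be found in the camera images.
- board: Fixed white stock tray, 420 (x) by 620 (y) by 8 mm. Origin: centre of its underside; x points away from the robot to the bins, y left along the row. Fixed on it: three open grey bins, each 160 (x) by 125 (y) by 55 mm high, centred at x +105 and y +140, 0, -140 mm, 125 mm from tag hinge to bin wall. Each bin holds one carton and has one tag stand before it (y within 12 mm).
- stand_a: Loose steel tag stand, about 0.7 kg, on the tray before one of the bins (which one varies). Foot 90 (x) by 74 (y) by 14 mm; origin: centre of its underside; x points to the bin. The tag's hinge runs along y, 25 mm above the origin, between two cheeks 64 mm apart, 32 mm high. A shove of a few newtons slides the stand.
- tag_a (a joint): Angle of stand_a's tag: 0 upright, + leans to the bin, - to the robot; stops at +-0.8 rad. Past upright it falls to that stop by itself; under 1 N turns it. Seen from above it shows a black 36 mm disc at +0.8, a black 50 by 14 mm bar at -0.8.
- tag_a_top (a point): Middle of the free edge of stand_a's tag, a white leaf 60 mm wide, 4 mm thick, 62 mm from hinge to this edge. At a stop this point is 44 mm sideways of the hinge and 68 mm above the stand's origin.
- stand_b: Loose steel tag stand, about 0.7 kg, on the tray before one of the bins (which one varies). Foot 90 (x) by 74 (y) by 14 mm; origin: centre of its underside; x points to the bin. The tag's hinge runs along y, 25 mm above the origin, between two cheeks 64 mm apart, 32 mm high. A shove of a few newtons slides the stand.
- tag_b (a joint): Angle of stand_b's tag: 0 upright, + leans to the bin, - to the robot; stops at +-0.8 rad. Past upright it falls to that stop by itself; under 1 N turns it. Seen from above it shows a black 36 mm disc at +0.8, a black 50 by 14 mm bar at -0.8.
- tag_b_top (a point): Middle of the free edge of stand_b's tag, a white leaf 60 mm wide, 4 mm thick, 62 mm from hinge to this edge. At a stop this point is 44 mm sideways of the hinge and 68 mm above the stand's origin.
- stand_c: Loose steel tag stand, about 0.7 kg, on the tray before one of the bins (which one varies). Foot 90 (x) by 74 (y) by 14 mm; origin: centre of its underside; x points to the bin. The tag's hinge runs along y, 25 mm above the origin, between two cheeks 64 mm apart, 32 mm high. A shove of a few newtons slides the stand.
- tag_c (a joint): Angle of stand_c's tag: 0 upright, + leans to the bin, - to the robot; stops at +-0.8 rad. Past upright it falls to that stop by itself; under 1 N turns it. Seen from above it shows a black 36 mm disc at +0.8, a black 50 by 14 mm bar at -0.8.
- tag_c_top (a point): Middle of the free edge of stand_c's tag, a white leaf 60 mm wide, 4 mm thick, 62 mm from hinge to this edge. At a stop this point is 44 mm sideways of the hinge and 68 mm above the stand's origin.
- pack_full_1: Loose full cardboard carton, 122 (x) by 86 (y) by 26 mm, in one of the bins (which one varies), with all six places taken by white vials (33 mm wide, standing 81 mm above the carton's underside). Origin: centre of its underside; x points as the tray's.
- pack_full_2: Loose full cardboard carton, 122 (x) by 86 (y) by 26 mm, in one of the bins (which one varies), with all six places taken by white vials (33 mm wide, standing 81 mm above the carton's underside). Origin: centre of its underside; x points as the tray's.
- pack_low: Loose cardboard carton like the others, 122 by 86 by 26 mm, in one of the bins (which one varies), with only one vial left: not full. Origin: centre of its underside; x points as the tray's.
- rinse_bottle: Loose white bottle with a grey cap, 52 mm wide, 125 mm high, at the left end of the tag row; a bystander. Origin: centre of its underside.
- tape_roll: Loose paper tape roll lying flat, 68 mm across, 24 mm high, at the right end of the tag row; a bystander. Origin: centre of its underside.
- dose_cup: Loose aluminium cup, 48 mm wide, 40 mm high, on the right of the tray before the bins; a bystander. Origin: centre of its underside.
Not all that is in view belongs to the job. Leave any yellow look-alike of the stand_b alone.

How it is judged:
By the outcome, as a careful person would: the job done as asked, in the order asked, and still so for the second after the job is handed in, with the robot touching nothing.
It also fails if it takes over 58 s, if anything falls off the work surface, if the arm or the gripper's body presses on something with over 40 N, if the wrist force passes 120 N, or if a joint passes its speed limit or range.

## Working session

There is one attempt and no reset: what is moved stays moved. The work goes in short steps, Python scripts to look and compute and a tool call to move; the robot and the scene stay as the last step left them, time stands still between calls to the robot, and variables do not carry over. Pictures are saved under pics/ and viewed, at most 10 in all, crops included, and the job is handed in when it is done.

Besides the shell and the picture viewer there is one more tool, called after ">>>" by a JSON object that holds its "name" and its "arguments", one argument or row to a line. move_arm: Moves the arm, as the interface text tells. Its arguments: {"type":"object","properties":{"series":{"type":"string"},"jaw":{"type":"number"},"newtons":{"type":"number"}},"required":["series"]}

```bash
mkdir -p pics; python3 - <<'E'
from rig import robot
import cv2
o=robot.get_obs();print(o['time'],o['position'],o['tool_rot'])
for n in("top","scene"):
    c=robot.camera(n);cv2.imwrite(f"pics/{n}0.png",c["img"][:,:,::-1])
    for t in("stand_a","tag_a_top","pack_full_1","pack_low","board","rinse_bottle","dose_cup","tape_roll"):
        print(n,t,[(d["xyz"] if isinstance(d["xyz"],list) else d["xyz"].round(3).tolist(),round(d["p"],2)) for d in robot.tip_of(c,t)])
E
```

```text
0.0 [ 0.20644416 -0.58918356  0.24355544] [ 9.85862212e-01  1.67554455e-01  1.58684668e-05 -1.09670512e-03]
top stand_a [([0.53, 0.0618, 0.0053], 0.97), ([0.5163, -0.0789, 0.0093], 0.9), ([0.524, 0.1876, 0.0076], 0.82), ([0.3211, 0.171, -0.0008], 0.75)]
top tag_a_top [([0.5236, 0.1864, 0.0038], 0.29)]
top pack_full_1 [([0.7307, 0.0488, 0.0117], 0.77), ([0.7355, 0.1863, 0.0177], 0.69)]
top pack_low [([0.7364, -0.0874, 0.0123], 0.57)]
top board [([0.6227, 0.054, -0.0015], 0.93), ([0.5264, 0.0596, 0.008], 0.26)]
top rinse_bottle [([0.4892, 0.3233, 0.0069], 0.89)]
top dose_cup [([0.6432, -0.1914, 0.01], 0.9)]
top tape_roll [([0.4802, -0.2041, 0.0094], 0.87), ([0.7355, 0.1865, 0.0165], 0.67)]
scene stand_a [([0.5163, -0.0798, 0.0128], 0.96), ([0.314, 0.169, -0.001], 0.8), ([0.5274, 0.0563, 0.0107], 0.74), ([0.5233, 0.1898, 0.0088], 0.66)]
scene tag_a_top [([0.5631, -0.0764, 0.0778], 0.91)]
scene pack_full_1 [([0.7321, 0.0471, 0.0104], 0.95), ([0.7333, 0.1909, 0.0137], 0.66)]
scene pack_low [([0.7315, -0.0949, 0.0119], 0.65)]
scene board [([0.6243, 0.0511, -0.0028], 0.69)]
scene rinse_bottle [([0.4914, 0.3216, 0.0074], 0.56)]
scene dose_cup [([0.6428, -0.1915, 0.0098], 0.94), ([0.5629, -0.0806, 0.0804], 0.68)]
scene tape_roll [([0.4741, -0.2053, 0.0078], 0.68)]
```

```bash
ls . pics
```

```text
.:
pics

pics:
scene0.png
top0.png
```

View pics/top0.png

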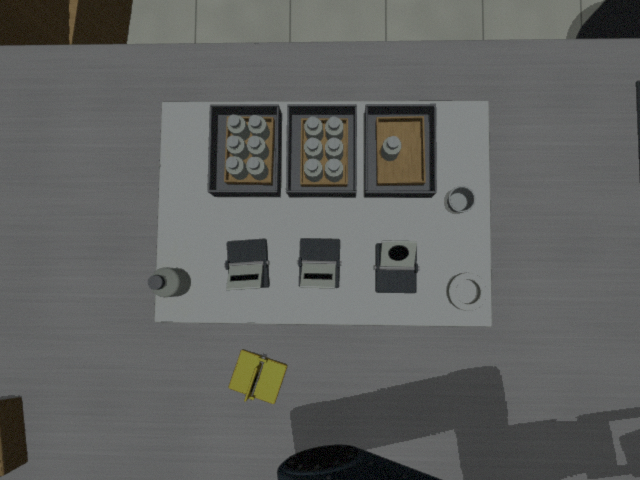

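View pics/scene0.png

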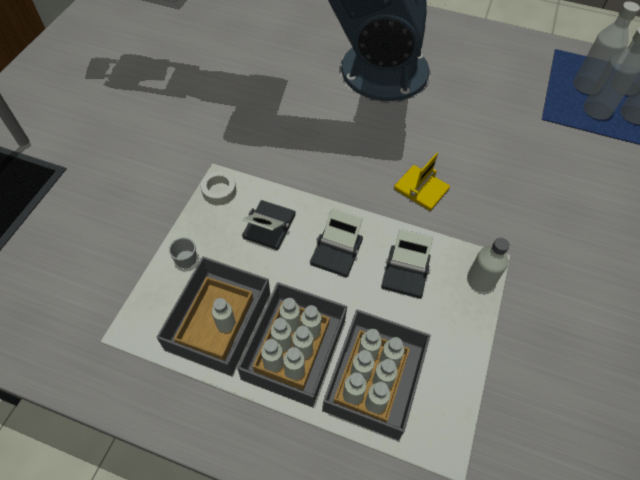

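Candidates for "tag stand" in the top view:
- Left grey stand (248,275), showing a bar. Its bin is full, so it must go to disc.
- Middle grey stand (320,275), showing a bar. Its bin is full, so it must go to disc.
- Right grey stand (398,253), showing a disc. Its bin holds one vial, so it must go to bar.
- Yellow stand (258,377), off the tray. This is the look-alike, so I leave it alone.

All three grey tags are wrong. I'll check this in one crop.

```bash
python3 - <<'E'
import cv2
a=cv2.imread("pics/top0.png")[95:305,200:450]
cv2.imwrite("pics/crop.png",cv2.resize(a,None,fx=2.8,fy=2.8,interpolation=cv2.INTER_CUBIC))
E
```

```text
(no output)
```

View pics/crop.png

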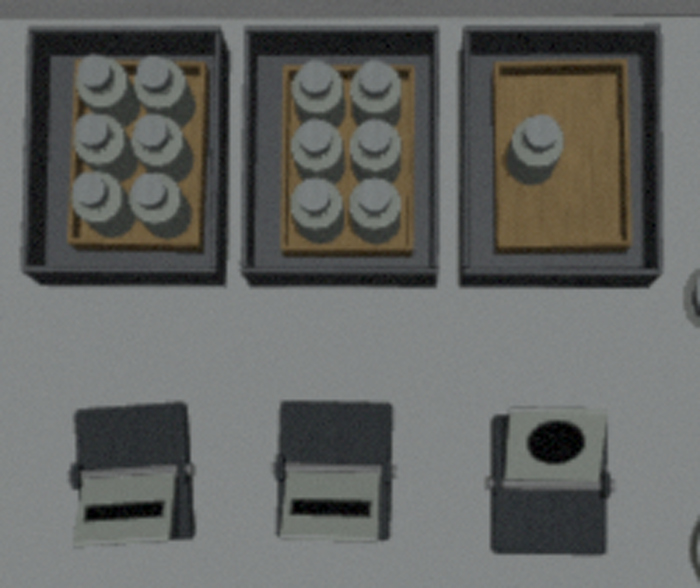

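>>> {"name": "move_arm", "arguments": {
  "series": "30 -20 0 0 0 5; 65 -42 0 0 0 10; 100 -65 0 0 0 15; 135 -87 0 0 0 19.3; 170 -110 0 0 0 19.3; 205 -133 0 0 0 19.3; 240 -155 0 0 0 19.3; 270 -175 0 0 0 19.3",
  "jaw": 0,
  "newtons": 5
}}

```text
time: 1.57
position: [0.4048, -0.3333, 0.2448]
tool_rot: [1.0, 0.0, 0.0, -0.0]
ft_force: [0.5, -0.4, 0.2]
grip_width: 0.0417
grip_force: 0.0
```

The crop confirms it: left and middle bins are full with bars showing at crop pixels (125,510) and (330,508). The right bin has one vial and shows a disc at (555,440). So all three tags are wrong.

>>> {"name": "move_arm", "arguments": {
  "series": "25 -32 0 0 0 0; 50 -64 0 0 0 0; 75 -96 0 0 0 0; 100 -128 0 0 0 0; 125 -160 0 0 0 0; 150 -192 0 0 0 0; 175 -224 0 0 0 0; 198 -254 0 0 0 0"
}}

```text
time: 2.23
position: [0.6028, -0.0793, 0.2448]
tool_rot: [1.0, 0.0, 0.0, 0.0]
ft_force: [1.6, -0.5, 0.4]
grip_width: 0.0006
grip_force: 0.0
```

```bash
python3 - <<'E'
from rig import robot
import cv2
o=robot.get_obs();print(o['time'],o['position'],o['grip_width'])
c=robot.camera("wrist");cv2.imwrite("pics/w1.png",c["img"][:,:,::-1])
for t in("stand_a","tag_a_top","dose_cup"):
    print(t,[(d["xyz"].round(3) if hasattr(d["xyz"],"round") else d["xyz"],round(d["p"],2)) for d in robot.tip_of(c,t)])
E
```

```text
2.2333 [ 0.6028455  -0.07934296  0.24477141] 0.0005577223411915212
stand_a [([0.518, -0.0824, 0.0054], 0.78), ([0.5213, 0.1904, 0.0078], 0.56), ([0.6429, -0.1915, 0.0055], 0.53)]
tag_a_top []
dose_cup [([0.642, -0.1925, 0.0049], 0.7)]
```

View pics/w1.png

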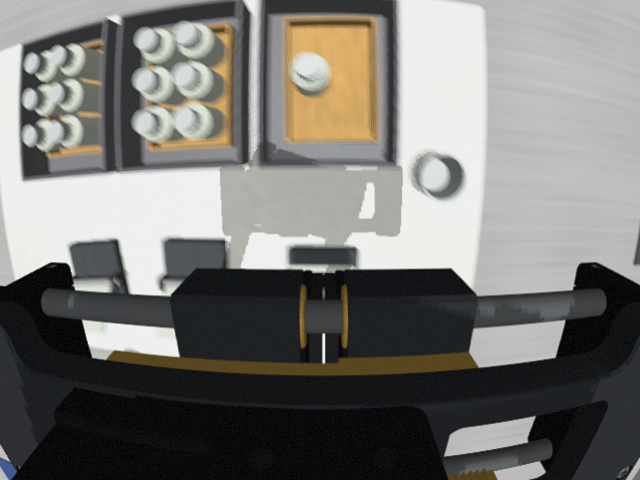

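The wrist view shows the closed fingers over the gap between the right bin (330,80) and its stand (320,255). The space beneath is clear, so I descend.

>>> {"name": "move_arm", "arguments": {
  "series": "0 0 25 0 0 0; 0 0 52 0 0 0; 0 0 80 0 0 0; 0 0 105 0 0 0; 0 0 127 0 0 0; 0 0 145 0 0 0; 0 0 157 0 0 0; 0 0 161 0 0 0"
}}

```text
time: 3.1
position: [0.5997, -0.0826, 0.0816]
tool_rot: [1.0, -0.001, -0.002, -0.001]
ft_force: [-1.4, 0.2, 0.8]
grip_width: 0.0008
grip_force: 0.0
```

>>> {"name": "move_arm", "arguments": {
  "series": "-6 0 0 0 0 0; -12 0 0 0 0 0; -18 0 0 0 0 0; -24 0 0 0 0 0; -30 0 0 0 0 0; -36 0 0 0 0 0; -42 0 0 0 0 0; -48 0 0 0 0 0"
}}

```text
time: 3.77
position: [0.5529, -0.0814, 0.0838]
tool_rot: [1.0, 0.0, 0.0, 0.0]
ft_force: [0.6, -0.5, 0.3]
grip_width: 0.0007
grip_force: 0.1
```

>>> {"name": "move_arm", "arguments": {
  "series": "-5 0 0 0 0 0; -10 0 0 0 0 0; -15 0 0 0 0 0; -20 0 0 0 0 0; -24 0 0 0 0 0; -28 0 0 0 0 0; -32 0 0 0 0 0; -36 0 0 0 0 0"
}}

```text
time: 4.43
position: [0.5173, -0.0815, 0.0835]
tool_rot: [1.0, -0.0, 0.0, 0.0]
ft_force: [-0.7, -0.0, 0.5]
grip_width: 0.0003
grip_force: 0.0
```

```bash
python3 - <<'E'
from rig import robot
import cv2
o=robot.get_obs();print(o['time'],o['position'],o['ft_force'])
c=robot.camera("scene");cv2.imwrite("pics/s1.png",cv2.resize(c["img"][140:330,130:450,::-1],None,fx=2.4,fy=2.4))
print([(d["xyz"],round(d["p"],2)) for d in robot.tip_of(c,"stand_a")])
E
```

```text
4.4333 [ 0.51727326 -0.0815039   0.08354114] [-0.6848071  -0.04239592  0.50468305]
[([0.5265, 0.0577, 0.0086], 0.91), ([0.5252, 0.1912, 0.0102], 0.85), ([0.5148, -0.0775, 0.01], 0.8), ([0.3155, 0.1708, 0.0019], 0.8), ([0.4777, -0.0781, 0.0825], 0.63), ([0.4897, 0.3218, 0.005], 0.38)]
```

View pics/s1.png

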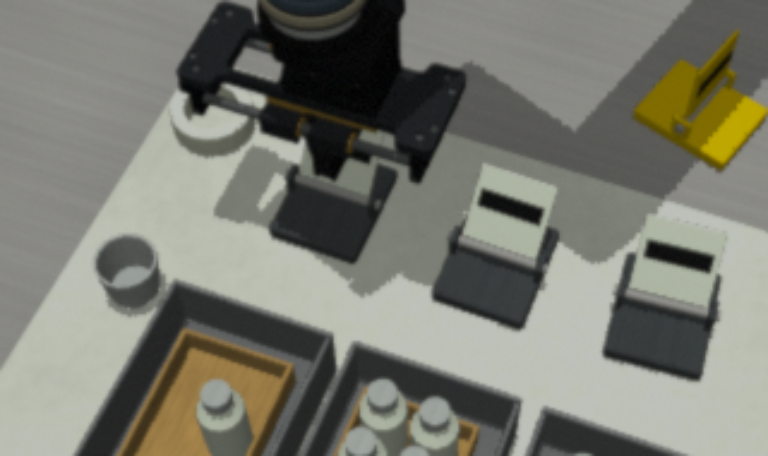

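The right tag now lies towards the robot, at crop pixel (340,180) behind the finger. I back off, rise, and go to the robot side of the middle tag.

>>> {"name": "move_arm", "arguments": {
  "series": "10 0 0 0 0 0; 15 0 -15 0 0 0; 15 0 -40 0 0 0; 15 0 -65 0 0 0; 5 -20 -80 0 0 0; -15 -50 -80 0 0 0; -35 -80 -80 0 0 0; -55 -110 -80 0 0 0"
}}

```text
time: 5.2
position: [0.4623, 0.0293, 0.1641]
tool_rot: [1.0, -0.001, 0.001, 0.0]
ft_force: [-0.1, 0.9, -1.0]
grip_width: 0.0003
grip_force: 0.0
```

>>> {"name": "move_arm", "arguments": {
  "series": "-15 -28 0 0 0 0; -15 -28 20 0 0 0; -15 -28 40 0 0 0; -15 -28 55 0 0 0; -15 -28 68 0 0 0; -15 -28 77 0 0 0; -15 -28 82 0 0 0; -15 -28 82 0 0 0"
}}

```text
time: 5.87
position: [0.4473, 0.0565, 0.0808]
tool_rot: [1.0, -0.0, -0.001, -0.0]
ft_force: [0.1, -0.7, 0.0]
grip_width: -0.0001
grip_force: 0.0
```

>>> {"name": "move_arm", "arguments": {
  "series": "6 0 0 0 0 0; 12 0 0 0 0 0; 18 0 0 0 0 0; 24 0 0 0 0 0; 30 0 0 0 0 0; 36 0 0 0 0 0; 42 0 0 0 0 0; 47 0 0 0 0 0"
}}

```text
time: 6.53
position: [0.4957, 0.0565, 0.0817]
tool_rot: [1.0, -0.0, 0.001, 0.0]
ft_force: [0.5, 0.5, 0.8]
grip_width: 0.0006
grip_force: 0.0
```

>>> {"name": "move_arm", "arguments": {
  "series": "5 0 0 0 0 0; 10 0 0 0 0 0; 14 0 0 0 0 0; 18 0 0 0 0 0; 22 0 0 0 0 0; 26 0 0 0 0 0; 30 0 0 0 0 0; 34 0 0 0 0 0"
}}

```text
time: 7.2
position: [0.5289, 0.0565, 0.0815]
tool_rot: [1.0, -0.0, -0.0, -0.0]
ft_force: [-0.8, -0.3, 0.1]
grip_width: 0.0009
grip_force: 0.0
```

```bash
python3 - <<'E'
from rig import robot
import cv2
o=robot.get_obs();print(o['time'],o['position'],o['ft_force'])
c=robot.camera("scene");cv2.imwrite("pics/s2.png",cv2.resize(c["img"][140:330,130:450,::-1],None,fx=2.4,fy=2.4))
print([(d["xyz"],round(d["p"],2)) for d in robot.tip_of(c,"stand_a")])
E
```

```text
7.2 [0.52892749 0.0565461  0.08154388] [-0.82447257 -0.2529971   0.12839599]
[([0.5244, 0.191, 0.0094], 0.95), ([0.5293, 0.0559, 0.0087], 0.92), ([0.3152, 0.1696, 0.0023], 0.68)]
```

View pics/s2.png

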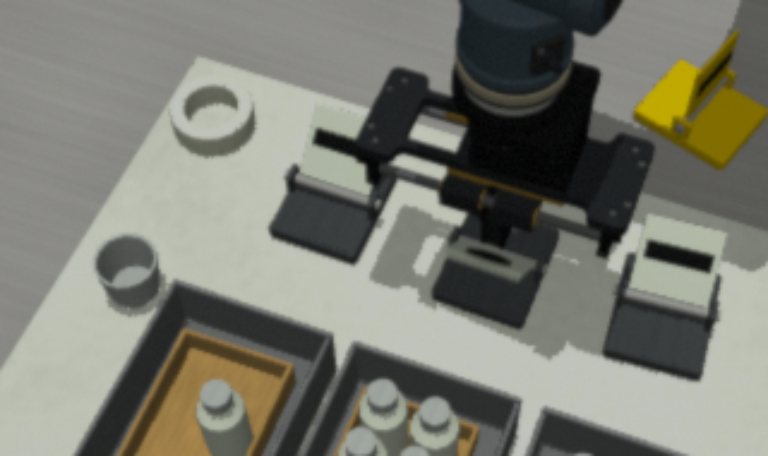

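The right tag shows the bar at crop pixel (340,150), and the middle tag has fallen towards its bin at (490,255). Next is the left tag. I'll push slightly right of its middle to keep clear of the bottle.

>>> {"name": "move_arm", "arguments": {
  "series": "-10 0 0 0 0 0; -15 0 -15 0 0 0; -20 0 -40 0 0 0; -25 0 -65 0 0 0; -40 -25 -80 0 0 0; -55 -55 -80 0 0 0; -70 -85 -80 0 0 0; -85 -110 -80 0 0 0"
}}

```text
time: 7.97
position: [0.4427, 0.1678, 0.1621]
tool_rot: [1.0, -0.0, 0.0, -0.0]
ft_force: [-0.0, 0.5, -0.1]
grip_width: 0.0005
grip_force: 0.0
```

>>> {"name": "move_arm", "arguments": {
  "series": "0 -16 0 0 0 0; 0 -16 20 0 0 0; 0 -16 40 0 0 0; 0 -16 55 0 0 0; 0 -16 68 0 0 0; 0 -16 76 0 0 0; 0 -16 80 0 0 0; 0 -16 80 0 0 0"
}}

```text
time: 8.63
position: [0.4431, 0.1824, 0.081]
tool_rot: [1.0, -0.0, -0.001, 0.0]
ft_force: [-0.5, 0.1, 0.5]
grip_width: 0.0003
grip_force: 0.0
```

>>> {"name": "move_arm", "arguments": {
  "series": "6 0 0 0 0 0; 12 0 0 0 0 0; 18 0 0 0 0 0; 24 0 0 0 0 0; 30 0 0 0 0 0; 36 0 0 0 0 0; 42 0 0 0 0 0; 47 0 0 0 0 0"
}}

```text
time: 9.3
position: [0.4917, 0.1825, 0.0817]
tool_rot: [1.0, -0.0, 0.001, -0.0]
ft_force: [0.0, -0.7, 0.5]
grip_width: 0.0005
grip_force: 0.1
```

>>> {"name": "move_arm", "arguments": {
  "series": "5 0 0 0 0 0; 10 0 0 0 0 0; 14 0 0 0 0 0; 18 0 0 0 0 0; 22 0 0 0 0 0; 26 0 0 0 0 0; 30 0 0 0 0 0; 34 0 0 0 0 0"
}}

```text
time: 9.97
position: [0.5249, 0.1825, 0.0816]
tool_rot: [1.0, -0.0, -0.0, 0.0]
ft_force: [0.0, 0.2, -0.2]
grip_width: 0.0005
grip_force: 0.0
```

>>> {"name": "move_arm", "arguments": {
  "series": "-10 0 0 0 0 0; -15 0 -15 0 0 0; -20 0 -40 0 0 0; -30 0 -70 0 0 0; -50 0 -95 0 0 0; -75 30 -120 0 0 0; -80 60 -140 0 0 0; -80 90 -150 0 0 0"
}}

```text
time: 10.63
position: [0.4413, 0.0925, 0.2335]
tool_rot: [1.0, 0.001, -0.0, 0.0]
ft_force: [1.1, -0.1, -1.1]
grip_width: 0.0006
grip_force: 0.0
```

>>> {"name": "move_arm", "arguments": {
  "series": "0 35 0 0 0 0; 0 70 0 0 0 0; 0 105 0 0 0 0; 0 140 0 0 0 0; 0 175 0 0 0 0; 0 210 0 0 0 0; 0 240 0 0 0 0; 0 260 0 0 0 0"
}}

```text
time: 11.3
position: [0.4437, -0.1697, 0.2314]
tool_rot: [1.0, -0.001, -0.0, 0.0]
ft_force: [1.0, 0.9, -0.2]
grip_width: 0.0
grip_force: 0.0
```

```bash
python3 - <<'E'
from rig import robot
import cv2
o=robot.get_obs();print(o['time'],o['position'],o['ft_force'])
for n in ("top","scene"):
    c=robot.camera(n);i=c["img"][:,:,::-1]
    cv2.imwrite(f"pics/{n}9.png",cv2.resize(i[95:335,140:500],None,fx=2.2,fy=2.2) if n=="top" else i)
    for t in("stand_a","rinse_bottle","tape_roll","dose_cup"):print(t,[(d["xyz"],round(d["p"],2)) for d in robot.tip_of(c,t)])
E
```

```text
11.3 [ 0.44373368 -0.1697308   0.23144508] [ 0.9616535   0.91109775 -0.16749541]
stand_a [([0.5264, 0.1889, 0.0059], 0.77), ([0.5264, 0.0606, 0.0061], 0.7), ([0.3219, 0.1723, -0.001], 0.68), ([0.5174, -0.0803, 0.0097], 0.57)]
rinse_bottle [([0.4916, 0.3245, 0.0035], 0.64)]
tape_roll [([0.4778, -0.2057, 0.0108], 0.98)]
dose_cup [([0.6423, -0.1945, 0.0082], 0.62), ([0.7307, 0.0495, 0.016], 0.41)]
stand_a [([0.5249, 0.1926, 0.0091], 0.92), ([0.3137, 0.1688, -0.0001], 0.87), ([0.5161, -0.0787, 0.0067], 0.86), ([0.5278, 0.0588, 0.0098], 0.84)]
rinse_bottle [([0.4883, 0.3208, 0.0079], 0.62)]
tape_roll [([0.473, -0.2079, 0.0061], 0.7)]
dose_cup [([0.6405, -0.1938, 0.0086], 0.68)]
```

View pics/top9.png

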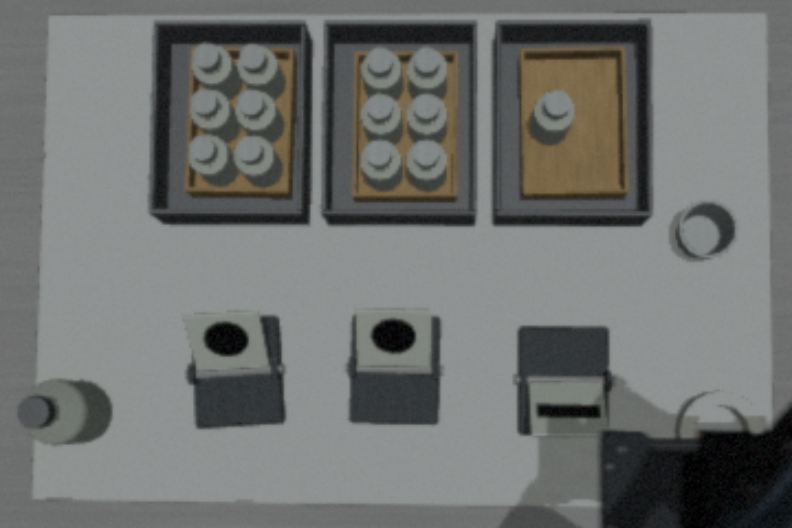

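The left and middle tags show discs, at (226,338) and (393,336). The right tag shows the bar at (568,410). The stands and the bystanders are where they were, within measurement error, and the arm is clear.

```bash
python3 -c "
from rig import robot
print(robot.hand_in())"
```

```text
the job is handed in; nothing more can be done
None
```

All three tags were wrong and are now pushed over: left and middle (full bins) show the disc, right (one vial left) shows the bar; the stands and bystanders are unmoved within measurement error, and I handed the job in at about 11 s.

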